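# Check-weigh a stationery set on the counterpoise scale

### The arm

A 7-joint arm with a two-finger parallel gripper is mounted at the origin on a cart in front of the work surface, level with it; the furniture and walls round the work are solid. World frame = base frame: x ahead of the robot, y to its left, z up, the work surface at z = 0. Lengths are in m, angles in rad, forces in N, time in s.
With the tool pointing down it reaches from about 0.4 to 0.85 m from the base axis. Payload 4.5 kg.
Tool frame: the origin (TCP) lies between the finger pads; the fingertips stand 11 mm ahead of it and the grasp point (between the pads) lies 8 mm behind it; z points along the fingers, y is the line along which they close (so a half turn about z gives the same grasp; the last joint's range is limited). The gripper opens to 85 mm and grips with 20 to 120 N. Pads are 22 mm wide; open, the fingers measure 114 mm over their backs; the gripper's body (76 mm by 85 mm) begins 54 mm behind the grasp point. The pads swing forward as they close: fully open they stand 13 mm farther back than shut.
Start: joints at [1.37, 0.689, -0.195, 1.565, 0.157, 0.902, -0.215], TCP at [0.145, -0.608, 0.242] pointing down, gripper open.
Joint ranges: [-3.01, 3.01], [-0.46, 2.08], [-1.47, 1.51], [0.13, 2.56], [-1, 4.14], [0.04, 2.09], [-2.66, 2.66]. Speed limits (rad/s): [2.57, 2.57, 3.14, 3.14, 3.14, 3.14, 3.14].

### API

Orientations are given as a unit quaternion [x, y, z, w].
In Python, from rig import bot gives the robot as it stands. The module is installed in compiled form; this text tells all that it offers.
- The arm moves only by the shell command python3 -m jog 'ROWS' [FORCE]. ROWS is JSON, a list of rows, each an object with "xyz": the shift along the tool's x, y, z as a fraction of full scale, a list of three; "turn": the turn, a rotation vector about the tool's x, y, z as a fraction of full scale, a list of three; "claw": the opening, from 0 (shut) to 1 (fully open). A call has 1 to 12 rows; each row is the pose to reach, as a shift and turn from the pose commanded when the call began, along the tool's axes at that moment, turning the shorter way round; what a row does not reach only later rows make up. Full scale, the value 1, is 0.15 m for a shift and 180 degrees for a turn. A row lasts 1/8 s, in which the tool goes at most 62.5 mm and 10.7 degrees, less where a joint would pass 70% of its speed; a pose out of reach is approached as far as the arm can. A call with a number of a shift or a turn outside -1 to 1 is refused whole. A call with a gripper value outside its range is refused whole. The fingers move at their own pace and stop on an object; FORCE is the grip in N (left out, the last holds). Time passes only in rows, so rows that repeat a pose let the fingers close. It gives the time, the measured TCP pose, the force, the opening and the grip force at its end, in the units of the state.
- bot.state(): the state, without advancing time (a new reading comes with each control period).
- bot.grab_frame(name): name is "side" or "top" or "wrist"; returns (picture, depth): 384x512x3 uint8, red, green, blue; 384x512 float32, m along the optical axis (not along the pixel's ray), 0 where there is no reading.
- bot.get_calibration(name): a dict with "fx", "fy", "cx", "cy" (pixels), "eye" and "orientation" of the camera in the world. Camera axes: x right, y up, looking along -z (the intrinsics and any distortion apply to the point x, -y, -z); pixel columns grow to the right and rows downward; lengths in m; the calibration is good to about 2 mm. A picture is of the moment at which its call begins: read the wrist's pose just before it. get_calibration takes no time and is no camera call; for the wrist camera it gives the pose at the moment of the call.
- bot.close_job(): hands the job in; it is judged then, once.
The state is a dict: "clock": time; "q": joint angles; "qd": joint speeds; "joint_torque": joint torques, N m; "eef_pos": TCP position; "ee_rot": TCP orientation; "wrist_force": force on the tool from outside, world axes, zero at the start; "wrist_torque": the same for the moment, N m; "finger_gap": finger opening in m; "grasp_force": force on a finger pad.
Only numpy, scipy, OpenCV 4.12 (cv2) and the standard library are available. Lean on these libraries where they do the work, as an engineer would, in place of code of your own. Each camera call takes 0.05 s, during which the arm holds its last target. There are 200 camera calls.

### The job

Check the stationery set (eraser, USB stick and binder clip) on the desk scale: with the arrest lever still up, load all three into the tray and let go of them, then swing the lever fully over, away from the tray, so that the beam is free and the tray sinks. Then swing the lever back until the beam is level and clamped firmly: by feel, with about 9 N of push on its ball, as less leaves it loose and much more (over about 12 N) strains the pivot. Leave the other things on the desk where they are.

Things in the scene. Friction and masses are not known exactly. Their poses are not given: they have to be found in the camera images.
- eraser: blue and white eraser, 21 x 42 x 13 mm (x, y, z), lying flat; origin at the centre of its underside, long side along its y
- usb_stick: black USB stick with a bare metal plug, 18 x 54 x 8 mm (x, y, z), lying flat; origin at the centre of its underside, long side along its y
- binder_clip: black binder clip with wire loops, standing on its base; the solid black body is 20 mm (x) x 32 mm (y) x 18 mm high and is to be gripped across its x; the wire loops rise to 34 mm and do not hinder the fingers; origin at the centre of its underside
- scale: white desk scale, fixed; origin on the desk under the beam's pivot, x to its back, y from the tray side to the counterweight side. White housing: x -28 to 28, y -40 to 80, z 14 to 116 mm; grey foot: x -60 to 60, y -135 to 115, z to 16 mm. Tray beyond the -y end, round counterweight (48 mm across) beyond the +y end, to y 118 mm; arrest lever on the front (-x) face
- beam: the steel beam, a bar along the scale's y, 75 mm above the desk, hinged about the scale's x at its origin. Level (z axis upright) against its rest; it can only tip the tray side down, by up to 0.2 rad. It stays level until all three things are in the tray; then the tray sinks 23 mm if the arrest is off
- tray_in (a point): centre of the inner floor of the aluminium tray carried by the beam, 100 mm above the desk when level and 115 mm to the -y side of the beam's pivot; inside 130 mm along x and 90 mm along y, walls 3 mm thick and 15 mm high above this floor; the tray always stays level; axes as the scale's
- arrest_lever: arrest lever on the housing's front: rod 8 mm thick along the body's z axis, black ball at its end; origin on its pivot, at x -42, y 60, z 80 mm of the scale, hinged about the scale's x. Upright it holds the beam; leaning 0.75 rad to +y (away from the tray), its stop, it is free (fully over: more than 0.6 rad). It is stiff and stays where it is left. At first it is set loosely, not clamped
- lever_ball (a point): centre of the lever's black ball (22 mm across), 80 mm from the pivot, in a plane 55 mm in front of the scale's origin; 160 mm high when upright. 3 to 4 N across the rod here move the lever. Swung back up towards -y it lifts the beam level, then clamps it on a springy pad: the angle where it clamps, near upright, varies unseen and must be felt; 8 to 10 N at the ball clamp it well
- pen_blue: blue pen, bystander, 142 x 10 x 10 mm
- highlighter: yellow highlighter, bystander, 125 x 15 x 16 mm
- sticky_notes: pad of yellow notes, bystander, 76 x 76 x 8 mm
- cream_jar: round jar with a white lid, bystander, 69 mm across, 60 mm high
- stamp: black self-inking stamp, bystander, 35 x 49 x 88 mm high
- clip_pot: clear pot of paper clips, bystander, 58 mm across, 40 mm high
Not all that is in view belongs to the job. Leave any pink or yellow look-alike of the eraser alone.

How it is judged:
By the outcome, as a careful person would: the job done as asked, in the order asked, and still so for the second after the job is handed in, with the robot touching nothing.
It also fails if it takes over 67 s, if anything falls off the work surface, if the arm or the gripper's body presses on something with over 40 N, if the wrist force passes 120 N, or if a joint passes its speed limit or range.

## Working session

There is one attempt and no reset: what is moved stays moved. The work goes in short steps, Python scripts to look and compute and a shell command to move; the robot and the scene stay as the last step left them, time stands still between calls to the robot, and variables do not carry over. Pictures are saved under pics/ and viewed, at most 10 in all, crops included, and the job is handed in when it is done.

```bash
mkdir -p pics
cat > h.py <<'E'
import numpy as np, cv2
from rig import bot
from scipy.spatial.transform import Rotation as R
def look(n,save=None):
    c=bot.get_calibration(n); im,d=bot.grab_frame(n)
    if save: cv2.imwrite('pics/'+save,im[:,:,::-1])
    np.savez('/tmp/'+n+'.npz',im=im,d=d,**{k:np.array(v) for k,v in c.items() if not isinstance(v,(str,dict))}); return im,d,c
def cloud(d,c):
    v,u=np.mgrid[0:d.shape[0],0:d.shape[1]]
    P=np.stack([(u-c['cx'])/c['fx']*d,-(v-c['cy'])/c['fy']*d,-d],-1)
    return P@R.from_quat(c['orientation']).as_matrix().T+np.array(c['eye'])
def load(n):
    z=np.load('/tmp/'+n+'.npz'); return z['im'],z['d'],{k:z[k] for k in z.files}
E
python3 - <<'E'
from h import *
for n in ('top','side'):
    im,d,c=look(n,n+'0.png'); print(n,c,(d>0).mean())
s=bot.state(); print({k:np.round(v,3) for k,v in s.items()})
a=cv2.imread('pics/top0.png');cv2.imwrite('pics/top0b.png',cv2.resize(a,(800,600)))
E
```

```text
top {'fx': 401.5790284736971, 'fy': 401.5790284736971, 'cx': 256.86667960323587, 'cy': 188.7951807347768, 'eye': array([ 0.37504108, -0.31282198,  1.30742299]), 'orientation': array([-0.05894344,  0.06015132,  0.70924632, -0.69991224])} 0.9958852132161459
side {'fx': 363.1389792257545, 'fy': 363.1389792257545, 'cx': 257.9086504061506, 'cy': 188.0836765010212, 'eye': array([ 0.12208027, -0.81957565,  0.87858396]), 'orientation': array([ 0.33636484, -0.1271681 , -0.34595001,  0.86660577])} 0.9956563313802084
{'clock': np.float64(0.1), 'q': array([ 1.37 ,  0.69 , -0.194,  1.566,  0.157,  0.902, -0.215]), 'qd': array([ 0.001, -0.001, -0.001, -0.002, -0.001,  0.002, -0.   ]), 'joint_torque': array([-4.0000e-03, -5.4060e+01, -1.2710e+00, -1.5899e+01,  1.0000e-02,
        4.0000e-03,  0.0000e+00]), 'eef_pos': array([ 0.145, -0.607,  0.242]), 'ee_rot': array([ 0.993,  0.117, -0.   , -0.001]), 'wrist_force': array([-0.179, -0.158,  0.784]), 'wrist_torque': array([ 0.054, -0.042, -0.003]), 'grasp_force': np.float64(0.0), 'finger_gap': np.float64(0.086)}
```

View pics/top0b.png

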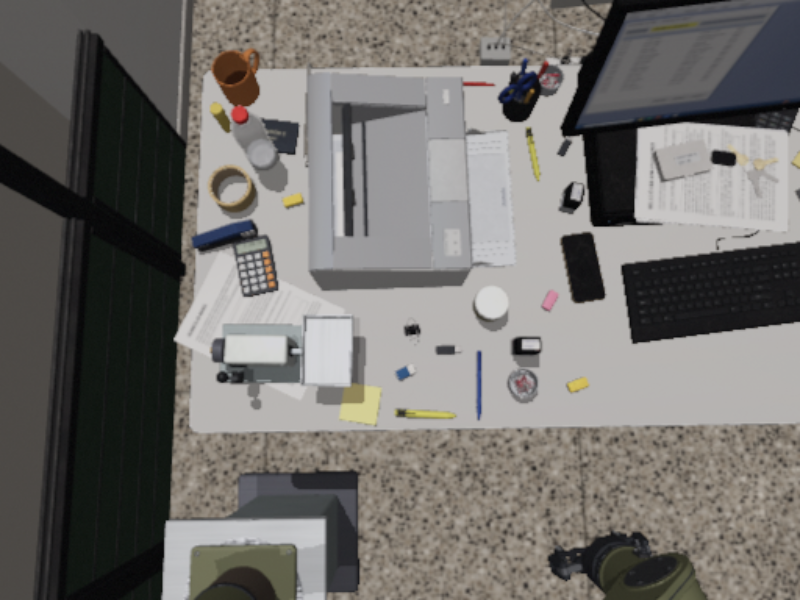

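View pics/side0.png

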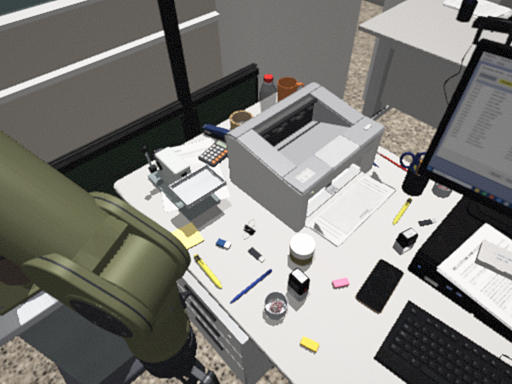

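The top view (800 px scale) shows the eraser at (405,372), USB stick (447,350), binder clip (412,328), tray (328,350) and lever ball (222,378). In the side view they are at about (223,243), (257,255), (249,229), (200,185) and (147,155).

Run:
```python
from h import *
import scipy.ndimage as nd
for n,seeds in (('top',{'eraser':(259,238),'usb':(286,224),'clip':(264,210)}),('side',{'eraser':(223,243),'usb':(257,255),'clip':(249,229)})):
    im,d,c=load(n); P=cloud(d,c)
    # desk plane check
    m=(P[...,0]>.35)&(P[...,0]<.7)&(P[...,1]<-.05)&(P[...,1]>-.6)&(abs(P[...,2])<.01)
    print(n,'desk z',np.median(P[m][:,2]),P[m][:,2].std())
    for k,(u,v) in seeds.items():
        p0=P[v,u]
        near=(np.linalg.norm(P[...,:2]-p0[:2],axis=-1)<.045)
        obj=near&(P[...,2]>.004)
        lab,_=nd.label(obj,np.ones((3,3))); 
        sub=lab[v-4:v+5,u-4:u+5]; l=np.bincount(sub[sub>0]).argmax() if (sub>0).any() else 0
        q=P[lab==l] if l else P[near]
        z=np.percentile(q[:,2],[50,95]); r=cv2.minAreaRect((q[:,:2]*1000).astype(np.float32))
        print(k,p0.round(3),len(q),z.round(4),[np.round(x,1) for x in r])
    q=(P[...,2]>.06)&(P[...,0]>.2)&(P[...,0]<.6)&(P[...,1]>-.3)&(P[...,1]<.25)
    if n=='top':
        m=q&(P[...,2]>.095)&(P[...,2]<.125)&(P[...,1]<-.03)&(P[...,0]<.55); x=P[m]
        r=cv2.minAreaRect((x[:,:2]*1000).astype(np.float32)); print('tray',r,np.percentile(x[:,2],[5,25,50,75,95]).round(4))
        m=q&(P[...,2]>.106)&(P[...,2]<.13)&(P[...,1]<.13)&(P[...,1]>-.02)&(P[...,0]<.55); x=P[m]
        r=cv2.minAreaRect((x[:,:2]*1000).astype(np.float32)); print('housing',r,np.median(x[:,2]))
    m=q&(P[...,2]>.13)&(P[...,2]<.19)&(P[...,0]<.45)&(P[...,1]>0); x=P[m]; print('ball',len(x),x.mean(0) if len(x) else 0, np.percentile(x,[2,98],axis=0) if len(x) else 0)
def crop(n,u0,u1,v0,v1,s):
    im,_,_=load(n); return cv2.resize(im[v0:v1,u0:u1,::-1],None,fx=s,fy=s,interpolation=cv2.INTER_CUBIC)
a=crop('top',130,310,190,290,4); b=crop('side',120,290,130,290,3)
cv2.imwrite('pics/cropA.png',a)
cv2.imwrite('pics/cropB.png',b)
```

```text
top desk z 0.0017097335560840587 0.0028932132494129607
eraser [ 0.435 -0.321  0.014] 107 [0.0128 0.0163] [array([ 436. , -316.2]), array([32.2, 58.2]), np.float64(23.1)]
usb [ 0.48  -0.409  0.007] 92 [0.008  0.0133] [array([ 487.7, -412.9]), array([65.2, 29.6]), np.float64(89.1)]
clip [ 0.525 -0.339  0.019] 75 [0.0128 0.0317] [array([ 522.4, -334.3]), array([31.8, 38.9]), np.float64(44.9)]
tray ((476.7825012207031, -124.72607421875), (189.46156311035156, 134.0703125), 89.20921325683594) [0.0984 0.1009 0.1031 0.1149 0.1195]
housing ((464.6240234375, 2.4651412963867188), (83.4712142944336, 44.40913391113281), 0.161737322807312) 0.11743602368051675
ball 53 [0.42543441 0.01025454 0.16761815] [[0.4159456  0.00224433 0.13602436]
 [0.43550649 0.02081376 0.17477275]]
side desk z -0.0006459746255294552 0.0026618342332730607
eraser [ 0.437 -0.324  0.01 ] 102 [0.0105 0.0135] [array([ 435.9, -323.7]), array([21.4, 41.9]), np.float64(22.7)]
usb [ 0.481 -0.419  0.009] 95 [0.0068 0.0094] [array([ 480. , -413.6]), array([17.6, 51.4]), np.float64(0.6)]
clip [ 0.521 -0.343  0.016] 63 [0.0138 0.026 ] [array([ 521. , -340.7]), array([24.6, 31. ]), np.float64(43.8)]
ball 55 [0.42307119 0.00562959 0.15808739] [[0.41429763 0.00048356 0.13434589]
 [0.43351506 0.01403219 0.17038451]]
```

View pics/cropA.png

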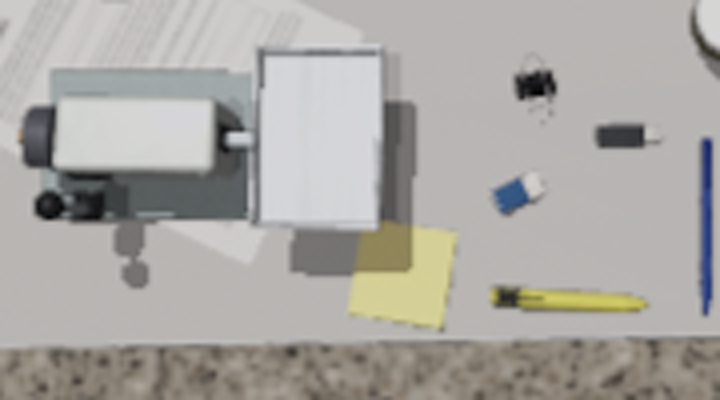

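View pics/cropB.png

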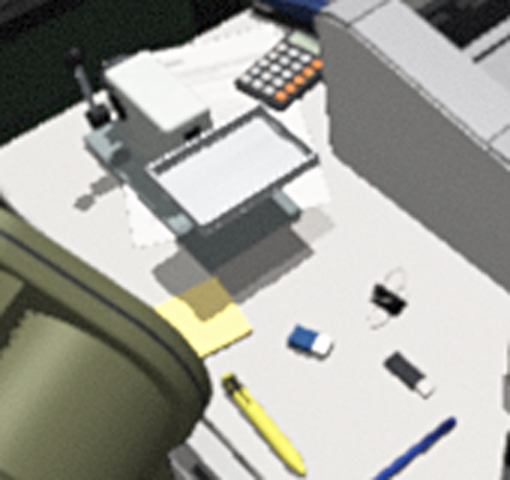

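```bash
cat >> h.py <<'E'
def go(xyz,yaw=None,tilt=None):
    """shift/turn fractions from the present pose to TCP xyz with tool x at world yaw (deg), pointing down"""
    s=bot.state(); r=R.from_quat(s['ee_rot']); X=r.as_matrix()[:,0]; y0=np.degrees(np.arctan2(X[1],X[0]))
    d=r.inv().apply(np.array(xyz)-s['eef_pos'])/.15
    t=R.from_euler('z',yaw if yaw is not None else y0,degrees=True)*R.from_euler('x',180,degrees=True)
    rv=(r.inv()*t).as_rotvec()/np.pi
    print('t',round(float(s['clock']),2),'eef',np.round(s['eef_pos'],4),'yaw',round(y0,1),'shift',d.round(4),'turn',rv.round(4),'F',np.round(s['wrist_force'],1),'gap',round(float(s['finger_gap']),4),'grip',round(float(s['grasp_force']),1))
def project(p,c):
    q=(np.array(p)-c['eye'])@R.from_quat(c['orientation']).as_matrix()
    return np.array([c['cx']+c['fx']*q[0]/-q[2], c['cy']-c['fy']*q[1]/-q[2]])
def pix(u,v,z,c):
    """ray of pixel met with height z"""
    r=R.from_quat(c['orientation']).apply([(u-c['cx'])/c['fx'],-(v-c['cy'])/c['fy'],-1]); e=np.array(c['eye'])
    return e+r*(z-e[2])/r[2]
E
python3 - <<'E'
from h import *
c=bot.get_calibration('wrist'); s=bot.state()
r=R.from_quat(s['ee_rot']); print('wrist cam in tool', r.inv().apply(c['eye']-s['eef_pos']), (r.inv()*R.from_quat(c['orientation'])).as_matrix().round(3).tolist(), c['fx'])
_,_,ct=load('top')
# tray outer rim corners in cropA px at z=.115
for a in ((258,47),(382,47),(258,226),(380,226)): print('rim',pix(130+a[0]/4,190+a[1]/4,.115,ct).round(3))
for a in ((55,97),(213,97),(213,170),(55,170)): print('hous',pix(130+a[0]/4,190+a[1]/4,.116,ct).round(3))
print('ball',pix(130+48/4,190+205/4,.16,ct).round(3))
_,_,cs=load('side')
print('ball side',pix(120+75/3,130+55/3,.16,cs).round(3))
for a in ((148,170),(258,108),(318,155),(205,226)): print('rim side',pix(120+a[0]/3,130+a[1]/3,.115,cs).round(3))
go([.46,-.36,.25],90)
E
```

```text
wrist cam in tool [ 0.07731768 -0.00042017 -0.1312875 ] [[-0.0, 0.953, 0.303], [1.0, 0.0, 0.0], [0.0, 0.303, -0.953]] 303.79225872135976
rim [ 0.541 -0.129  0.115]
rim [ 0.54  -0.222  0.115]
rim [ 0.408 -0.131  0.115]
rim [ 0.407 -0.22   0.115]
hous [0.505 0.022 0.116]
hous [ 0.504 -0.096  0.116]
hous [ 0.45  -0.097  0.116]
hous [0.451 0.02  0.116]
ball [0.424 0.012 0.16 ]
ball side [0.428 0.01  0.16 ]
rim side [ 0.41  -0.13   0.115]
rim side [ 0.538 -0.136  0.115]
rim side [ 0.54  -0.228  0.115]
rim side [ 0.409 -0.224  0.115]
t 0.1 eef [ 0.1452 -0.6073  0.2416] yaw 13.5 shift [ 2.4246 -1.1151 -0.0547] turn [-5.000e-04 -3.000e-04 -4.252e-01] F [-0.2 -0.2  0.8] gap 0.0855 grip 0.0
```

```bash
python3 -m jog '[{"xyz":[1,-0.45,0],"turn":[0,0,0],"claw":1},{"xyz":[1,-0.45,0],"turn":[0,0,0],"claw":1},{"xyz":[1,-0.45,0],"turn":[0,0,0],"claw":1},{"xyz":[1,-0.45,0],"turn":[0,0,0],"claw":1}]' 30
python3 -m jog '[{"xyz":[1,-0.45,0],"turn":[0,0,0],"claw":1},{"xyz":[1,-0.45,0],"turn":[0,0,0],"claw":1},{"xyz":[1,-0.45,0],"turn":[0,0,0],"claw":1}]'
python3 -m jog '[{"xyz":[0.42,-0.21,0],"turn":[0,0,-0.425],"claw":1},{"xyz":[0.42,-0.21,0],"turn":[0,0,-0.425],"claw":1},{"xyz":[0.42,-0.21,0],"turn":[0,0,-0.425],"claw":1},{"xyz":[0.42,-0.21,0],"turn":[0,0,-0.425],"claw":1},{"xyz":[0.42,-0.21,0],"turn":[0,0,-0.425],"claw":1},{"xyz":[0.42,-0.21,0],"turn":[0,0,-0.425],"claw":1},{"xyz":[0.42,-0.21,0],"turn":[0,0,-0.425],"claw":1},{"xyz":[0.42,-0.21,0],"turn":[0,0,-0.425],"claw":1},{"xyz":[0.42,-0.21,0],"turn":[0,0,-0.425],"claw":1}]'
python3 - <<'E'
from h import *
im,d,c=look('wrist','w1.png'); go([.46,-.36,.25],90); print(bot.state()['q'].round(2))
E
```

```text
clock: 0.6
eef_pos: [0.2797, -0.5041, 0.2421]
ee_rot: [0.993, 0.121, 0.001, -0.001]
wrist_force: [0.1, -0.6, -0.2]
finger_gap: 0.0856
grasp_force: 0.0
clock: 0.98
eef_pos: [0.4075, -0.4053, 0.2421]
ee_rot: [0.993, 0.118, 0.0, -0.0]
wrist_force: [1.1, 0.1, -0.2]
finger_gap: 0.0852
grasp_force: 0.0
clock: 2.1
eef_pos: [0.4591, -0.3622, 0.242]
ee_rot: [0.709, 0.705, -0.0, -0.0]
wrist_force: [0.0, 1.6, -0.0]
finger_gap: 0.0858
grasp_force: 0.0
t 2.15 eef [ 0.4593 -0.362   0.2421] yaw 89.8 shift [ 0.0133  0.0045 -0.0524] turn [-0.0001  0.0001 -0.0013] F [ 0.   0.7 -0.4] gap 0.0852 grip 0.0
[ 0.9   0.68 -0.54  1.68  0.42  0.9   0.19]
```

View pics/w1.png

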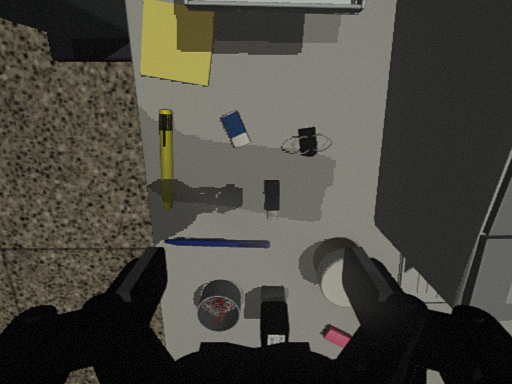

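The wrist view shows the eraser at (235,129), USB stick at (272,198) and clip body at (307,141). The view up is world +y and right is +x. Next I measure these and hold them against the side and top views.

```bash
cat > m.py <<'E'
from h import *
im,d,c=load('wrist'); P=cloud(d,c)
m=(abs(P[...,2])<.006)&(P[...,0]>.38)&(P[...,0]<.6)&(P[...,1]>-.45)&(P[...,1]<-.25); print('desk z',np.median(P[m][:,2]))
g=im.astype(int); hsv=cv2.cvtColor(im,cv2.COLOR_RGB2HSV)
for k,(u,v,w,zt,zs) in {'eraser':(235,129,26,.013,(.006,.03)),'usb':(272,198,30,.008,(.004,.02)),'clip':(307,141,24,.018,(.010,.023))}.items():
    M=np.zeros(d.shape,bool); M[v-w:v+w+1,u-w:u+w+1]=1
    a=M&(P[...,2]>zs[0])&(P[...,2]<zs[1])
    if k=='clip': a&=g.sum(-1)<150
    q=P[a]; r=cv2.minAreaRect((q[:,:2]*1000).astype(np.float32)); print(k,'depth',len(q),np.percentile(q[:,2],[50,90]).round(4),[np.round(x,1) for x in r],q.mean(0).round(4))
    if k=='clip':
        b=M&(g.sum(-1)<70); b=cv2.morphologyEx(b.astype(np.uint8),cv2.MORPH_OPEN,np.ones((5,5)))>0
        pts=np.array([pix(uu,vv,zt,c)[:2] for vv,uu in np.argwhere(b)]); r=cv2.minAreaRect((pts*1000).astype(np.float32)); print('  dark',len(pts),[np.round(x,1) for x in r])
E
python3 m.py
python3 - <<'E'
import cv2; a=cv2.imread('pics/w1.png')[95:225,200:340]; cv2.imwrite('pics/w1c.png',cv2.resize(a,None,fx=4,fy=4,interpolation=cv2.INTER_CUBIC))
E
```

```text
desk z -0.00027098248905232936
eraser depth 620 [0.0118 0.0129] [array([ 437., -323.]), array([20.4, 41.9]), np.float64(23.7)] [ 0.4369 -0.3225  0.0117]
usb depth 507 [0.0073 0.0085] [array([ 481.7, -413.7]), array([16.8, 54.3]), np.float64(0.5)] [ 0.4815 -0.4109  0.0073]
clip depth 271 [0.0167 0.0183] [array([ 523.3, -338. ]), array([13.5, 31.9]), np.float64(8.2)] [ 0.523  -0.3375  0.0156]Traceback (most recent call last):
  File "m.py", line 12, in <module>
    pts=np.array([pix(uu,vv,zt,c)[:2] for vv,uu in np.argwhere(b)]); r=cv2.minAreaRect((pts*1000).astype(np.float32)); print('  dark',len(pts),[np.round(x,1) for x in r])
                                                                       ~~~~~~~~~~~~~~~^^^^^^^^^^^^^^^^^^^^^^^^^^^^^^^
cv2.error: OpenCV(4.12.0) /io/opencv/modules/imgproc/src/convhull.cpp:143: error: (-215:Assertion failed) total >= 0 && (depth == CV_32F || depth == CV_32S) in function 'convexHull'
```

View pics/w1c.png

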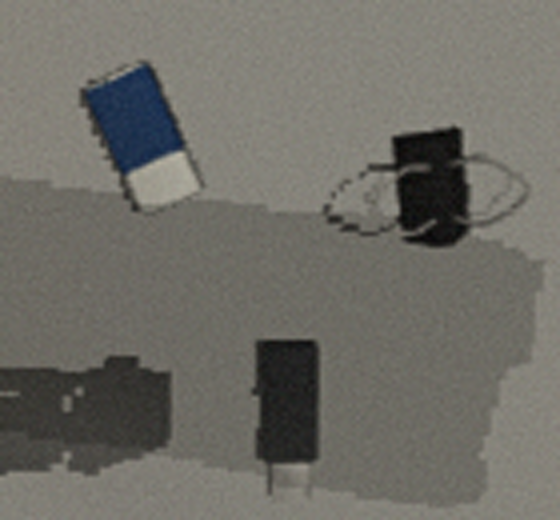

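The crop shows the eraser tilted, the USB stick straight along y, and the clip body long along y, turned by about 8°. The three views agree to a few mm and the heights fit. I start with the eraser.

```bash
python3 -m jog '[{"xyz":[0.26,-0.15,0.95],"turn":[0,0,-0.133],"claw":0.6},{"xyz":[0.26,-0.15,0.95],"turn":[0,0,-0.133],"claw":0.6},{"xyz":[0.26,-0.15,0.95],"turn":[0,0,-0.133],"claw":0.6},{"xyz":[0.26,-0.15,0.95],"turn":[0,0,-0.133],"claw":0.6},{"xyz":[0.26,-0.15,0.95],"turn":[0,0,-0.133],"claw":0.6}]'
python3 -c "
from h import *
go([.437,-.323,.0135],113.7)"
```

```text
clock: 2.78
eef_pos: [0.4385, -0.3233, 0.1009]
ee_rot: [0.546, 0.838, -0.0, 0.001]
wrist_force: [-0.4, -0.4, 0.3]
finger_gap: 0.0514
grasp_force: 0.0
t 2.77 eef [ 0.4385 -0.3233  0.1009] yaw 113.8 shift [ 0.0076 -0.0091  0.5829] turn [0.0004 0.0008 0.0005] F [-0.4 -0.4  0.3] gap 0.0514 grip 0.0
```

```bash
python3 -m jog '[{"xyz":[0.008,-0.009,0.35],"turn":[0,0,0],"claw":0.6},{"xyz":[0.008,-0.009,0.55],"turn":[0,0,0],"claw":0.6},{"xyz":[0.008,-0.009,0.583],"turn":[0,0,0],"claw":0.6},{"xyz":[0.008,-0.009,0.583],"turn":[0,0,0],"claw":0},{"xyz":[0.008,-0.009,0.583],"turn":[0,0,0],"claw":0},{"xyz":[0.008,-0.009,0.583],"turn":[0,0,0],"claw":0},{"xyz":[0.008,-0.009,0.583],"turn":[0,0,0],"claw":0},{"xyz":[0.008,-0.009,0.583],"turn":[0,0,0],"claw":0}]' 30
python3 -c "
from h import *
go([.445,-.155,.16],90)"
```

```text
clock: 3.78
eef_pos: [0.4368, -0.3227, 0.0141]
ee_rot: [0.546, 0.838, 0.0, 0.002]
wrist_force: [-0.1, -0.3, 7.7]
finger_gap: 0.0188
grasp_force: 30.7
t 3.77 eef [ 0.4368 -0.3227  0.0141] yaw 113.9 shift [ 0.9974  0.5042 -0.9746] turn [0.0009 0.0008 0.1326] F [-0.1 -0.3  7.7] gap 0.0188 grip 30.7
```

```bash
python3 -m jog '[{"xyz":[0.008,-0.009,-0.4],"turn":[0,0,0],"claw":0},{"xyz":[0,0,-0.8],"turn":[0,0,0],"claw":0},{"xyz":[0.2,0.1,-0.97],"turn":[0,0,0.03],"claw":0},{"xyz":[0.55,0.28,-0.97],"turn":[0,0,0.08],"claw":0},{"xyz":[0.85,0.43,-0.97],"turn":[0,0,0.133],"claw":0},{"xyz":[1.0,0.504,-0.97],"turn":[0,0,0.133],"claw":0},{"xyz":[1.0,0.504,-0.97],"turn":[0,0,0.133],"claw":0},{"xyz":[1.0,0.504,-0.97],"turn":[0,0,0.133],"claw":0}]'
python3 -c "
from h import *
go([.445,-.155,.117],90)"
```

```text
clock: 4.78
eef_pos: [0.4439, -0.1555, 0.1582]
ee_rot: [0.708, 0.706, -0.0, 0.001]
wrist_force: [0.0, -0.5, -0.2]
finger_gap: 0.0192
grasp_force: 29.9
t 4.78 eef [ 0.4439 -0.1555  0.1582] yaw 89.9 shift [0.0036 0.0075 0.2744] turn [ 0.0001  0.0004 -0.0007] F [ 0.  -0.5 -0.2] gap 0.0192 grip 29.9
```

```bash
python3 -m jog '[{"xyz":[0.004,0.007,0.14],"turn":[0,0,0],"claw":0},{"xyz":[0.004,0.007,0.25],"turn":[0,0,0],"claw":0},{"xyz":[0.004,0.007,0.28],"turn":[0,0,0],"claw":0},{"xyz":[0.004,0.007,0.28],"turn":[0,0,0],"claw":0},{"xyz":[0.004,0.007,0.28],"turn":[0,0,0],"claw":0.35},{"xyz":[0.004,0.007,0.28],"turn":[0,0,0],"claw":0.35},{"xyz":[0.004,0.007,0.28],"turn":[0,0,0],"claw":0.35},{"xyz":[0.004,0.007,0],"turn":[0,0,0],"claw":0.35},{"xyz":[0.004,0.007,-0.2],"turn":[0,0,0],"claw":0.35},{"xyz":[0.004,0.007,-0.2],"turn":[0,0,0],"claw":0.6}]'
python3 - <<'E'
from h import *
look('top','t1.png'); look('wrist','w2.png'); go([.482,-.413,.10],90.5)
a=cv2.imread('pics/t1.png')[190:290,130:310]; b=cv2.imread('pics/w2.png')
cv2.imwrite('pics/c2.png',np.vstack([cv2.resize(a,(512,284)),b[80:360]]))
E
```

```text
clock: 6.02
eef_pos: [0.4463, -0.1539, 0.1897]
ee_rot: [0.708, 0.707, 0.001, 0.002]
wrist_force: [1.3, 0.3, -0.7]
finger_gap: 0.0469
grasp_force: 0.0
t 6.12 eef [ 0.4447 -0.1537  0.1877] yaw 89.9 shift [-1.7281  0.2502  0.5853] turn [-0.      0.0001 -0.0031] F [ 0.  -1.  -0.7] gap 0.0512 grip 0.0
```

View pics/c2.png

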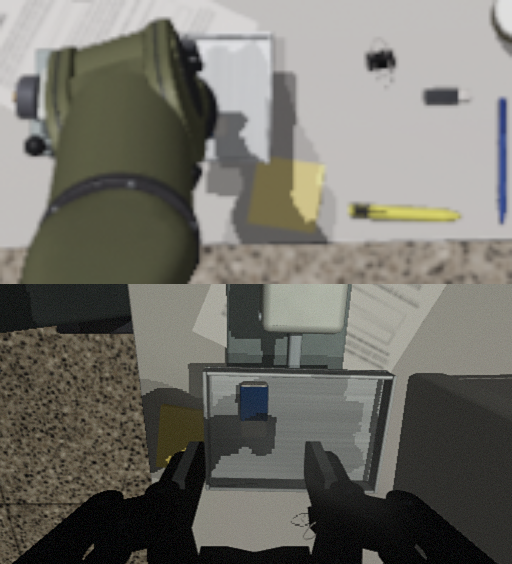

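The picture shows the eraser lying in the tray, near its beam-side left corner (wrist crop (254,405)). Next is the USB stick.

```bash
python3 -m jog '[{"xyz":[-0.4,0.06,0],"turn":[0,0,0],"claw":0.6},{"xyz":[-0.8,0.12,0],"turn":[0,0,0],"claw":0.6},{"xyz":[-1,0.15,0],"turn":[0,0,0],"claw":0.6}]'
python3 -m jog '[{"xyz":[-0.4,0.06,0],"turn":[0,0,0],"claw":0.6},{"xyz":[-0.7,0.1,0.2],"turn":[0,0,0],"claw":0.6},{"xyz":[-0.73,0.1,0.5],"turn":[0,0,-0.003],"claw":0.6},{"xyz":[-0.73,0.1,0.55],"turn":[0,0,-0.003],"claw":0.6},{"xyz":[-0.73,0.1,0.55],"turn":[0,0,-0.003],"claw":0.6}]'
python3 - <<'E'
from h import *
go([.482,-.413,.0150],90.5)
im,d,c=load('wrist'); P=cloud(d,c)   # picture taken above the tray
m=(P[...,1]>-.24)&(P[...,1]<-.12)&(P[...,0]>.38)&(P[...,0]<.56)
f=m&(abs(P[...,2]-.1)<.003); print('floor z',np.median(P[f][:,2]),np.percentile(P[f],[1,99],axis=0).round(3).tolist())
hsv=cv2.cvtColor(im,cv2.COLOR_RGB2HSV); b=m&(hsv[...,1]>120)&(hsv[...,0]>100)&(hsv[...,0]<130)&(P[...,2]>.105); print('blue',np.percentile(P[b],[2,50,98],axis=0).round(3).tolist())
E
```

```text
clock: 6.5
eef_pos: [0.4661, -0.3074, 0.186]
ee_rot: [0.709, 0.705, -0.001, -0.001]
wrist_force: [0.5, 0.2, -0.3]
finger_gap: 0.0509
grasp_force: 0.0
clock: 7.12
eef_pos: [0.4825, -0.4115, 0.105]
ee_rot: [0.703, 0.711, 0.0, -0.001]
wrist_force: [0.1, 0.4, 0.6]
finger_gap: 0.0514
grasp_force: 0.0
t 7.12 eef [ 0.4825 -0.4115  0.105 ] yaw 90.6 shift [-0.0107 -0.0028  0.5997] turn [-0.0003 -0.0005  0.0005] F [0.1 0.4 0.6] gap 0.0514 grip 0.0
floor z 0.0997234329271501 [[0.411, -0.218, 0.098], [0.541, -0.125, 0.102]]
blue [[0.385, -0.162, 0.111], [0.437, -0.142, 0.246], [0.504, -0.135, 0.268]]
```

```bash
python3 -m jog '[{"xyz":[0,-0.003,0.35],"turn":[0,0,0],"claw":0.6},{"xyz":[0,-0.003,0.55],"turn":[0,0,0],"claw":0.6},{"xyz":[0,-0.003,0.598],"turn":[0,0,0],"claw":0.6},{"xyz":[0,-0.003,0.598],"turn":[0,0,0],"claw":0},{"xyz":[0,-0.003,0.598],"turn":[0,0,0],"claw":0},{"xyz":[0,-0.003,0.598],"turn":[0,0,0],"claw":0},{"xyz":[0,-0.003,0.598],"turn":[0,0,0],"claw":0},{"xyz":[0,-0.003,0.598],"turn":[0,0,0],"claw":0}]' 30
python3 -m jog '[{"xyz":[0,0,-0.4],"turn":[0,0,0],"claw":0},{"xyz":[0,0,-0.8],"turn":[0,0,0],"claw":0},{"xyz":[0.3,0.03,-1],"turn":[0,0,0],"claw":0},{"xyz":[0.7,0.08,-1],"turn":[0,0,0],"claw":0},{"xyz":[1,0.1,-1],"turn":[0,0,0],"claw":0}]'
python3 -c "
from h import *
go([.505,-.173,.16],90)"
```

```text
clock: 8.12
eef_pos: [0.4833, -0.4137, 0.0178]
ee_rot: [0.704, 0.71, 0.0, 0.002]
wrist_force: [-0.2, 0.2, 7.0]
finger_gap: 0.016
grasp_force: 29.6
clock: 8.75
eef_pos: [0.4964, -0.2604, 0.1673]
ee_rot: [0.704, 0.711, 0.001, 0.001]
wrist_force: [0.3, -0.6, -0.6]
finger_gap: 0.016
grasp_force: 29.3
t 8.75 eef [ 0.4964 -0.2604  0.1673] yaw 90.6 shift [0.582  0.0628 0.0487] turn [0.001  0.     0.0032] F [ 0.3 -0.6 -0.6] gap 0.016 grip 29.3
```

```bash
python3 -m jog '[{"xyz":[0.35,0.04,0],"turn":[0,0,0],"claw":0},{"xyz":[0.58,0.063,0],"turn":[0,0,0.003],"claw":0},{"xyz":[0.58,0.063,0.05],"turn":[0,0,0.003],"claw":0},{"xyz":[0.58,0.063,0.05],"turn":[0,0,0.003],"claw":0}]'
python3 -c "
from h import *
go([.505,-.173,.119],90)"
```

```text
clock: 9.25
eef_pos: [0.5037, -0.1768, 0.1581]
ee_rot: [0.708, 0.707, -0.001, 0.0]
wrist_force: [0.2, -0.7, 0.2]
finger_gap: 0.0159
grasp_force: 29.3
t 9.25 eef [ 0.5037 -0.1768  0.1581] yaw 89.9 shift [0.0255 0.0086 0.2605] turn [-0.0003  0.0004 -0.0004] F [ 0.2 -0.7  0.2] gap 0.0159 grip 29.3
```

```bash
python3 -m jog '[{"xyz":[0.015,0.007,0.13],"turn":[0,0,0],"claw":0},{"xyz":[0.015,0.007,0.24],"turn":[0,0,0],"claw":0},{"xyz":[0.015,0.007,0.26],"turn":[0,0,0],"claw":0},{"xyz":[0.015,0.007,0.26],"turn":[0,0,0],"claw":0},{"xyz":[0.015,0.007,0.26],"turn":[0,0,0],"claw":0.33},{"xyz":[0.015,0.007,0.26],"turn":[0,0,0],"claw":0.33},{"xyz":[0.015,0.007,0.26],"turn":[0,0,0],"claw":0.33},{"xyz":[0.015,0.007,0],"turn":[0,0,0],"claw":0.33},{"xyz":[-0.2,0.007,-0.2],"turn":[0,0,0],"claw":0.5},{"xyz":[-0.6,0.007,-0.2],"turn":[0,0,0],"claw":0.6},{"xyz":[-0.9,0.1,-0.2],"turn":[0,0,0],"claw":0.6},{"xyz":[-0.9,0.1,-0.2],"turn":[0,0,-0.045],"claw":0.6}]'
python3 - <<'E'
from h import *
look('top','t2.png'); go([.523,-.338,.10],98); look('wrist','w3.png')
a=cv2.imread('pics/t2.png')[190:290,130:310]; b=cv2.imread('pics/w3.png')
cv2.imwrite('pics/c3.png',np.vstack([cv2.resize(a,(512,284)),b[:280]]))
im,d,c=load('wrist'); P=cloud(d,c); a=(im.astype(int).sum(-1)<150)&(np.linalg.norm(P[...,:2]-[.523,-.338],axis=-1)<.035)&(P[...,2]>.010)&(P[...,2]<.022)
q=P[a]; print(len(q)); 
if len(q)>20: print([np.round(x,1) for x in cv2.minAreaRect((q[:,:2]*1000).astype(np.float32))],np.percentile(q[:,2],[50,90]))
E
```

```text
clock: 10.75
eef_pos: [0.5186, -0.3165, 0.188]
ee_rot: [0.657, 0.754, -0.001, 0.001]
wrist_force: [-0.1, 0.0, -1.8]
finger_gap: 0.0513
grasp_force: 0.0
t 10.8 eef [ 0.5186 -0.3136  0.1878] yaw 98.3 shift [-0.1648  0.0058  0.5855] turn [-0.0001  0.0003  0.0015] F [0.8 0.2 0.1] gap 0.051 grip 0.0
307
[array([ 524.2, -337.3]), array([11.9, 31.2]), np.float64(8.1)] [0.01663192 0.01819401]
```

View pics/c3.png

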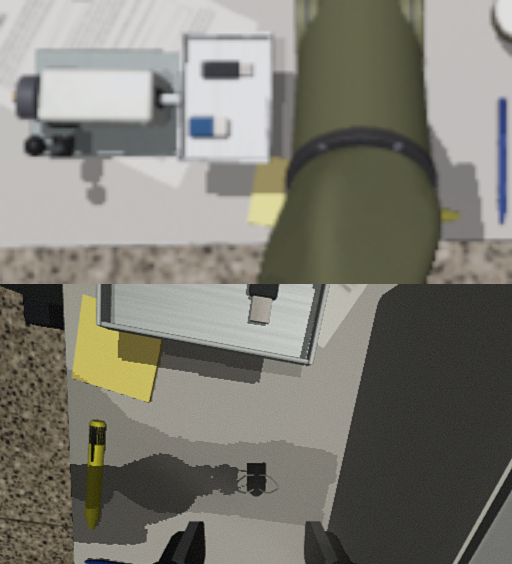

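The top crop shows the USB stick at (227,70) and the eraser at (208,126), both inside the tray with room left for the clip. The clip stands untouched at wrist crop (257,478). It is next.

```bash
python3 -m jog '[{"xyz":[-0.163,0.008,0.1],"turn":[0,0,0],"claw":0.6},{"xyz":[-0.163,0.008,0.45],"turn":[0,0,0],"claw":0.6},{"xyz":[-0.163,0.008,0.6],"turn":[0,0,0],"claw":0.6},{"xyz":[-0.163,0.008,0.6],"turn":[0,0,0],"claw":0.6}]'
python3 -c "
from h import *
go([.5238,-.3377,.016],98)"
```

```text
clock: 11.35
eef_pos: [0.5226, -0.3333, 0.0966]
ee_rot: [0.656, 0.755, -0.0, -0.002]
wrist_force: [-0.2, -0.2, 0.2]
finger_gap: 0.0514
grasp_force: 0.0
t 11.35 eef [ 0.5226 -0.3333  0.0966] yaw 98.0 shift [-0.0314  0.0059  0.5371] turn [-0.0011 -0.0008  0.0002] F [-0.2 -0.2  0.2] gap 0.0514 grip 0.0
```

```bash
python3 -m jog '[{"xyz":[-0.028,0.006,0.3],"turn":[0,0,0],"claw":0.6},{"xyz":[-0.028,0.006,0.5],"turn":[0,0,0],"claw":0.6},{"xyz":[-0.028,0.006,0.535],"turn":[0,0,0],"claw":0.6},{"xyz":[-0.028,0.006,0.535],"turn":[0,0,0],"claw":0},{"xyz":[-0.028,0.006,0.535],"turn":[0,0,0],"claw":0},{"xyz":[-0.028,0.006,0.535],"turn":[0,0,0],"claw":0},{"xyz":[-0.028,0.006,0.535],"turn":[0,0,0],"claw":0},{"xyz":[-0.028,0.006,0.535],"turn":[0,0,0],"claw":0}]' 30
python3 -m jog '[{"xyz":[0,0,-0.4],"turn":[0,0,0],"claw":0},{"xyz":[0,0,-0.8],"turn":[0,0,0],"claw":0},{"xyz":[0,0,-1],"turn":[0,0,0.02],"claw":0},{"xyz":[0,0,-1],"turn":[0,0,0.045],"claw":0}]'
python3 -c "
from h import *
go([.447,-.2,.165],90)"
```

```text
clock: 12.35
eef_pos: [0.5264, -0.3394, 0.0197]
ee_rot: [0.656, 0.755, 0.0, 0.001]
wrist_force: [-0.2, 1.0, 6.5]
finger_gap: 0.0116
grasp_force: 28.2
clock: 12.85
eef_pos: [0.527, -0.3397, 0.1717]
ee_rot: [0.708, 0.706, 0.001, 0.003]
wrist_force: [0.1, 0.6, -0.2]
finger_gap: 0.0112
grasp_force: 26.7
t 12.85 eef [ 0.527  -0.3397  0.1717] yaw 89.8 shift [ 0.9297 -0.5373  0.039 ] turn [ 0.0019  0.0009 -0.0012] F [ 0.1  0.6 -0.2] gap 0.0112 grip 26.7
```

```bash
python3 -m jog '[{"xyz":[0.3,-0.18,0],"turn":[0,0,0],"claw":0},{"xyz":[0.65,-0.37,0],"turn":[0,0,0],"claw":0},{"xyz":[0.92,-0.53,0],"turn":[0,0,0],"claw":0},{"xyz":[0.925,-0.535,0.03],"turn":[0,0,0],"claw":0},{"xyz":[0.925,-0.535,0.03],"turn":[0,0,0],"claw":0}]'
python3 - <<'E'
from h import *
go([.447,-.2,.122],90)
for n in ('side','wrist'):
    im,d,c=look(n); P=cloud(d,c); m=(im.astype(int).sum(-1)<200)&(np.linalg.norm(P[...,:2]-[.447,-.2],axis=-1)<.04)&(P[...,2]>.118)&(P[...,2]<.175)
    print(n,m.sum(), np.percentile(P[m],[1,10,50,90,99],axis=0).round(3).tolist() if m.sum() else 0)
E
```

```text
clock: 13.48
eef_pos: [0.4456, -0.2009, 0.1636]
ee_rot: [0.708, 0.707, -0.0, 0.001]
wrist_force: [-0.0, 0.1, 0.0]
finger_gap: 0.0118
grasp_force: 26.7
t 13.47 eef [ 0.4456 -0.2009  0.1636] yaw 89.9 shift [0.0062 0.0088 0.2776] turn [ 0.0003  0.0003 -0.0004] F [-0.   0.1  0. ] gap 0.0118 grip 26.7
side 67 [[0.427, -0.216, 0.147], [0.432, -0.215, 0.152], [0.448, -0.208, 0.162], [0.452, -0.197, 0.173], [0.464, -0.189, 0.175]]
wrist 2849 [[0.427, -0.215, 0.145], [0.435, -0.208, 0.15], [0.446, -0.192, 0.161], [0.455, -0.184, 0.171], [0.464, -0.183, 0.175]]
```

```bash
python3 -m jog '[{"xyz":[0.003,0.008,0.13],"turn":[0,0,0],"claw":0},{"xyz":[0.003,0.008,0.25],"turn":[0,0,0],"claw":0},{"xyz":[0.003,0.008,0.287],"turn":[0,0,0],"claw":0},{"xyz":[0.003,0.008,0.287],"turn":[0,0,0],"claw":0},{"xyz":[0.003,0.008,0.287],"turn":[0,0,0],"claw":0.33},{"xyz":[0.003,0.008,0.287],"turn":[0,0,0],"claw":0.33},{"xyz":[0.003,0.008,0.287],"turn":[0,0,0],"claw":0.33},{"xyz":[0.003,0.008,0.1],"turn":[0,0,0],"claw":0.33},{"xyz":[0.003,0.008,-0.3],"turn":[0,0,0],"claw":0.33},{"xyz":[0.003,0.008,-0.6],"turn":[0,0,0],"claw":0},{"xyz":[0.003,0.008,-0.6],"turn":[0,0,0],"claw":0}]'
python3 - <<'E'
from h import *
go([.425,-.04,.24],90)
look('wrist','w4.png'); look('side','s4.png')
for n in ('side','top','wrist'):
    im,d,c=look(n); P=cloud(d,c)
    m=(P[...,2]>.149)&(P[...,2]<.172)&(P[...,0]<.445)&(P[...,0]>.40)&(P[...,1]>-.05)&(P[...,1]<.05)
    if m.sum()>5: print(n,m.sum(),P[m].mean(0).round(4),np.percentile(P[m],[3,97],axis=0).round(4).tolist())
    m=(P[...,2]>.085)&(P[...,2]<.145)&(P[...,0]<.445)&(P[...,0]>.40)&(P[...,1]>-.05)&(P[...,1]<.05)
    if m.sum()>5: print(' rod',m.sum(),P[m].mean(0).round(4),np.percentile(P[m],[3,97],axis=0).round(4).tolist())
a=cv2.imread('pics/w4.png'); b=cv2.imread('pics/s4.png')[120:240,110:270]
cv2.imwrite('pics/c4.png',np.vstack([a[:,:][0:300],cv2.resize(b,(512,300))[:, :]]))
E
```

```text
clock: 14.95
eef_pos: [0.4484, -0.2001, 0.2567]
ee_rot: [0.708, 0.707, 0.002, 0.004]
wrist_force: [0.7, 0.8, 0.1]
finger_gap: 0.0002
grasp_force: 0.0
t 14.95 eef [ 0.4484 -0.2001  0.2567] yaw 89.9 shift [ 1.0677 -0.1581  0.1072] turn [ 0.0023  0.0008 -0.0004] F [0.7 0.8 0.1] gap 0.0002 grip 0.0
side 45 [0.4229 0.0048 0.164 ] [[0.4145, -0.0023, 0.1547], [0.433, 0.0138, 0.1706]]
 rod 70 [0.4252 0.0014 0.1048] [[0.4168, -0.0074, 0.0864], [0.4365, 0.0072, 0.1409]]
top 42 [0.4252 0.01   0.1674] [[0.4159, 0.0027, 0.1614], [0.4355, 0.0199, 0.1714]]
 rod 63 [0.4284 0.0028 0.0979] [[0.4182, -0.0068, 0.0869], [0.4391, 0.0125, 0.1346]]
```

View pics/c4.png

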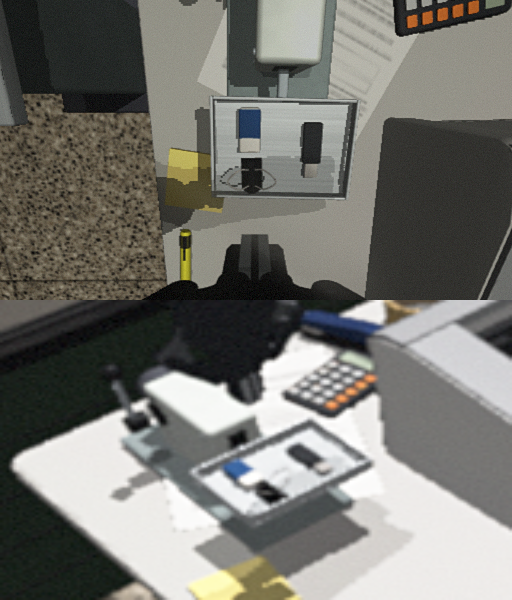

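All three things lie in the tray: in the wrist crop, the eraser is at (249,130), the clip at (251,175) and the USB stick at (312,150). In the lower crop the lever is still up, with its ball at (112,372). Next I bring the shut fingers down on the tray side of the ball.

```bash
python3 -m jog '[{"xyz":[0.35,-0.06,0],"turn":[0,0,0],"claw":0},{"xyz":[0.7,-0.12,0.1],"turn":[0,0,0],"claw":0},{"xyz":[1,-0.163,0.2],"turn":[0,0,0],"claw":0},{"xyz":[1,-0.163,0.3],"turn":[0,0,0],"claw":0},{"xyz":[1,-0.163,0.3],"turn":[0,0,0],"claw":0}]'
python3 -c "
from h import *
go([.424,-.04,.164],90)"
```

```text
clock: 15.82
eef_pos: [0.4206, -0.0492, 0.207]
ee_rot: [0.707, 0.707, -0.002, -0.001]
wrist_force: [-0.1, -0.5, 0.4]
finger_gap: -0.0002
grasp_force: 0.0
t 15.82 eef [ 0.4206 -0.0492  0.207 ] yaw 90.1 shift [0.0616 0.0236 0.2868] turn [-0.0013  0.      0.0003] F [-0.1 -0.5  0.4] gap -0.0002 grip 0.0
```

```bash
python3 -m jog '[{"xyz":[0.03,0.024,0.2],"turn":[0,0,0],"claw":0},{"xyz":[0.06,0.024,0.287],"turn":[0,0,0],"claw":0},{"xyz":[0.13,0.024,0.287],"turn":[0,0,0],"claw":0},{"xyz":[0.19,0.024,0.287],"turn":[0,0,0],"claw":0},{"xyz":[0.24,0.024,0.29],"turn":[0,0,0],"claw":0},{"xyz":[0.29,0.024,0.3],"turn":[0,0,0],"claw":0},{"xyz":[0.34,0.024,0.31],"turn":[0,0,0],"claw":0},{"xyz":[0.34,0.024,0.31],"turn":[0,0,0],"claw":0}]'
python3 - <<'E'
from h import *
go([.424,.033,.145],90)
for n in ('side',):
    im,d,c=look(n); P=cloud(d,c)
    m=(P[...,2]>.13)&(P[...,2]<.172)&(P[...,0]<.445)&(P[...,0]>.40)&(P[...,1]>-.0)&(P[...,1]<.09)&(im.astype(int).sum(-1)<150)
    print(n,m.sum(),P[m].mean(0).round(4),np.percentile(P[m],[3,97],axis=0).round(4).tolist())
E
```

```text
clock: 16.82
eef_pos: [0.4257, 0.0021, 0.1619]
ee_rot: [0.707, 0.707, 0.0, -0.0]
wrist_force: [0.1, 0.5, 0.8]
finger_gap: -0.0001
grasp_force: 0.1
t 16.82 eef [0.4257 0.0021 0.1619] yaw 90.0 shift [ 0.2058 -0.0111  0.1125] turn [ 0.0001 -0.0002  0.0001] F [0.1 0.5 0.8] gap -0.0001 grip 0.1
side 6 [0.414  0.0162 0.1622] [[0.411, 0.0052, 0.1557], [0.4165, 0.0297, 0.1685]]
```

```bash
python3 -m jog '[{"xyz":[0.05,-0.01,0.02],"turn":[0,0,0],"claw":0},{"xyz":[0.08,-0.01,0.04],"turn":[0,0,0],"claw":0}]'
python3 -m jog '[{"xyz":[0.03,0,0.02],"turn":[0,0,0],"claw":0},{"xyz":[0.06,0,0.04],"turn":[0,0,0],"claw":0}]'
python3 -m jog '[{"xyz":[0.03,0,0.02],"turn":[0,0,0],"claw":0}]'
python3 - <<'E'
from h import *
go([.424,.033,.145],90)
for n in ('top','side'):
    im,d,c=look(n); P=cloud(d,c)
    m=(P[...,2]>.125)&(P[...,2]<.18)&(P[...,0]<.445)&(P[...,0]>.40)&(P[...,1]>-.0)&(P[...,1]<.09)
    print(n,m.sum(),P[m].mean(0).round(4) if m.sum() else 0)
    m=(P[...,2]>.085)&(P[...,2]<.14)&(P[...,0]<.56)&(P[...,0]>.4)&(P[...,1]>-.22)&(P[...,1]<-.13)
    q=P[m]; print('tray',len(q),np.percentile(q[:,2],[5,25,50,75]).round(4) if len(q) else 0)
E
```

```text
clock: 17.12
eef_pos: [0.424, 0.0134, 0.1557]
ee_rot: [0.707, 0.707, -0.0, 0.0]
wrist_force: [0.9, -2.9, 3.1]
finger_gap: -0.0
grasp_force: 1.5
clock: 17.38
eef_pos: [0.424, 0.0225, 0.1496]
ee_rot: [0.707, 0.707, -0.0, -0.0]
wrist_force: [0.4, -2.4, 2.1]
finger_gap: -0.0002
grasp_force: 1.4
clock: 17.5
eef_pos: [0.424, 0.0271, 0.1467]
ee_rot: [0.707, 0.707, -0.0, 0.0]
wrist_force: [0.5, -3.4, 1.3]
finger_gap: -0.0002
grasp_force: 1.4
t 17.5 eef [0.424  0.0271 0.1467] yaw 90.0 shift [ 0.0395 -0.0002  0.011 ] turn [-0.      0.0001 -0.0003] F [ 0.5 -3.4  1.3] gap -0.0002 grip 1.4
top 25 [0.4232 0.02   0.1571]
tray 351 [0.0855 0.0878 0.0911 0.0944]
side 104 [0.421  0.0199 0.1594]
tray 322 [0.0854 0.0872 0.0894 0.0916]
```

```bash
python3 -m jog '[{"xyz":[0.015,0,0.01],"turn":[0,0,0],"claw":0},{"xyz":[0.03,0,0.02],"turn":[0,0,0],"claw":0}]'
python3 -m jog '[{"xyz":[0.01,0,0.008],"turn":[0,0,0],"claw":0},{"xyz":[0.02,0,0.016],"turn":[0,0,0],"claw":0}]'
python3 -m jog '[{"xyz":[0.01,0,0.005],"turn":[0,0,0],"claw":0}]'
```

```text
clock: 17.85
eef_pos: [0.4241, 0.0312, 0.1439]
ee_rot: [0.708, 0.707, -0.0, 0.0]
wrist_force: [1.3, -2.8, 3.1]
finger_gap: 0.0002
grasp_force: 1.3
clock: 18.1
eef_pos: [0.4241, 0.0343, 0.1415]
ee_rot: [0.707, 0.707, 0.0, 0.0]
wrist_force: [0.5, -2.8, 2.9]
finger_gap: 0.0003
grasp_force: 1.5
clock: 18.23
eef_pos: [0.4241, 0.0356, 0.1406]
ee_rot: [0.708, 0.707, -0.0, 0.0]
wrist_force: [1.4, -3.4, 1.9]
finger_gap: 0.0001
grasp_force: 1.8
```

```bash
python3 -m jog '[{"xyz":[0.013,0,0.008],"turn":[0,0,0],"claw":0},{"xyz":[0.026,0,0.016],"turn":[0,0,0],"claw":0}]'
python3 -m jog '[{"xyz":[0.013,0,0.008],"turn":[0,0,0],"claw":0},{"xyz":[0.02,0,0.01],"turn":[0,0,0],"claw":0}]'
python3 - <<'E'
from h import *
go([.424,.033,.145],90)
for n in ('top','side','wrist'):
    im,d,c=look(n); P=cloud(d,c)
    for zr in ((.12,.18),(.085,.12)):
        m=(P[...,2]>zr[0])&(P[...,2]<zr[1])&(P[...,0]<.443)&(P[...,0]>.405)&(P[...,1]>-.02)&(P[...,1]<.09)&(im.astype(int).sum(-1)<150)
        if m.sum()>5: print(n,zr,m.sum(),P[m].mean(0).round(4),np.percentile(P[m],[3,97],axis=0).round(4).tolist())
E
```

```text
clock: 18.48
eef_pos: [0.4242, 0.036, 0.1393]
ee_rot: [0.709, 0.705, -0.002, 0.002]
wrist_force: [-0.6, -14.4, 28.6]
finger_gap: -0.0003
grasp_force: 14.2
clock: 18.73
eef_pos: [0.4243, 0.0362, 0.1389]
ee_rot: [0.71, 0.704, -0.004, 0.004]
wrist_force: [-0.4, -19.0, 37.5]
finger_gap: -0.0002
grasp_force: 19.8
t 18.73 eef [0.4243 0.0362 0.1389] yaw 89.6 shift [-0.0216 -0.0016 -0.0404] turn [ 0.0003  0.0036 -0.0024] F [ -0.4 -19.   37.5] gap -0.0002 grip 19.8
top (0.12, 0.18) 21 [0.4223 0.0288 0.161 ] [[0.4096, 0.026, 0.1408], [0.4329, 0.0329, 0.1778]]
top (0.085, 0.12) 47 [0.4279 0.0032 0.0921] [[0.4181, -0.0045, 0.0859], [0.4379, 0.013, 0.0972]]
side (0.12, 0.18) 84 [0.4201 0.0299 0.1618] [[0.4072, 0.0227, 0.136], [0.4409, 0.041, 0.1789]]
side (0.085, 0.12) 17 [ 0.4248 -0.0009  0.0908] [[0.4171, -0.0095, 0.086], [0.4341, 0.0319, 0.1084]]
wrist (0.12, 0.18) 5865 [0.4248 0.0493 0.159 ] [[0.4105, 0.0299, 0.1387], [0.4377, 0.067, 0.179]]
```

The lever is at its stop; the last step pressed harder than I wanted. I back off and check the lever and tray.

```bash
python3 -m jog '[{"xyz":[-0.05,0,-0.04],"turn":[0,0,0],"claw":0},{"xyz":[-0.15,0,-0.15],"turn":[0,0,0],"claw":0},{"xyz":[-0.25,0,-0.5],"turn":[0,0,0],"claw":0},{"xyz":[-0.25,0,-0.5],"turn":[0,0,0],"claw":0}]'
python3 - <<'E'
from h import *
go([.424,.105,.22],90)
for n in ('top','side','wrist'):
    im,d,c=look(n); P=cloud(d,c)
    for zr in ((.12,.155),(.09,.12)):
        m=(P[...,2]>zr[0])&(P[...,2]<zr[1])&(P[...,0]<.445)&(P[...,0]>.40)&(P[...,1]>-.02)&(P[...,1]<.09)&(im.astype(int).sum(-1)<150)
        if m.sum()>5: print(n,zr,m.sum(),P[m].mean(0).round(4),np.percentile(P[m],[3,97],axis=0).round(4).tolist())
    m=(P[...,0]<.535)&(P[...,0]>.47)&(P[...,1]>-.215)&(P[...,1]<-.14)&(P[...,2]>.05)&(P[...,2]<.12)
    if m.sum(): print('tray floor',np.percentile(P[m][:,2],[10,30,50,90]).round(4))
E
```

```text
clock: 19.38
eef_pos: [0.4259, 0.0053, 0.2142]
ee_rot: [0.708, 0.706, 0.003, 0.001]
wrist_force: [-0.1, -0.0, 0.1]
finger_gap: 0.0
grasp_force: 0.0
t 19.38 eef [0.4259 0.0053 0.2142] yaw 89.8 shift [ 0.665  -0.0145 -0.0373] turn [ 0.002  -0.0007 -0.0009] F [-0.1 -0.   0.1] gap 0.0 grip 0.0
top (0.09, 0.12) 29 [0.429  0.004  0.0929] [[0.4182, -0.0047, 0.0902], [0.4361, 0.0132, 0.097]]
tray floor [0.0764 0.078  0.0797 0.087 ]
side (0.12, 0.155) 38 [0.4238 0.0518 0.1414] [[0.4159, 0.0467, 0.13], [0.4341, 0.0595, 0.1487]]
tray floor [0.0748 0.0761 0.0769 0.0841]
wrist (0.12, 0.155) 842 [0.4264 0.0586 0.1457] [[0.4174, 0.0486, 0.1402], [0.4357, 0.0672, 0.1493]]
wrist (0.09, 0.12) 280 [0.4279 0.0044 0.0919] [[0.4181, -0.0024, 0.0901], [0.4379, 0.0199, 0.1008]]
tray floor [0.076  0.0765 0.0768 0.0776]
```

The tray has sunk 23 mm and the ball is at y 0.057, z 0.139, so the lever is fully over. Now I go round to the far side of the ball.

```bash
python3 -m jog '[{"xyz":[0.35,-0.014,-0.03],"turn":[0,0,0],"claw":0},{"xyz":[0.67,-0.014,-0.03],"turn":[0,0,0],"claw":0},{"xyz":[0.67,-0.014,0],"turn":[0,0,0],"claw":0},{"xyz":[0.67,-0.014,0.25],"turn":[0,0,0],"claw":0},{"xyz":[0.67,-0.014,0.48],"turn":[0,0,0],"claw":0},{"xyz":[0.67,-0.014,0.48],"turn":[0,0,0],"claw":0},{"xyz":[0.67,-0.014,0.48],"turn":[0,0,0],"claw":0}]'
python3 -c "
from h import *
go([.424,.045,.150],90)"
```

```text
clock: 20.4
eef_pos: [0.4219, 0.1057, 0.14]
ee_rot: [0.707, 0.707, -0.0, -0.0]
wrist_force: [0.3, -1.1, 1.1]
finger_gap: 0.0001
grasp_force: 0.0
t 20.4 eef [0.4219 0.1057 0.14  ] yaw 90.0 shift [-0.4048  0.0143 -0.0663] turn [-0.0002  0.0001 -0.0001] F [ 0.3 -1.1  1.1] gap 0.0001 grip 0.0
```

```bash
python3 -m jog '[{"xyz":[-0.12,0.014,0],"turn":[0,0,0],"claw":0},{"xyz":[-0.18,0.014,0],"turn":[0,0,0],"claw":0},{"xyz":[-0.22,0.014,-0.01],"turn":[0,0,0],"claw":0},{"xyz":[-0.26,0.014,-0.03],"turn":[0,0,0],"claw":0},{"xyz":[-0.3,0.014,-0.04],"turn":[0,0,0],"claw":0}]'
python3 -m jog '[{"xyz":[-0.03,0,-0.02],"turn":[0,0,0],"claw":0},{"xyz":[-0.06,0,-0.03],"turn":[0,0,0],"claw":0},{"xyz":[-0.06,0,-0.03],"turn":[0,0,0],"claw":0}]'
python3 -c "
from h import *
go([.424,.03,.150],90)"
```

```text
clock: 21.02
eef_pos: [0.4264, 0.0668, 0.1478]
ee_rot: [0.705, 0.709, 0.006, -0.001]
wrist_force: [-0.3, 9.1, 6.6]
finger_gap: 0.0006
grasp_force: 4.6
clock: 21.4
eef_pos: [0.426, 0.0542, 0.1517]
ee_rot: [0.707, 0.707, 0.004, 0.0]
wrist_force: [0.4, 4.8, 3.8]
finger_gap: -0.0003
grasp_force: 2.7
t 21.4 eef [0.426  0.0542 0.1517] yaw 90.0 shift [-0.1613 -0.0136  0.0107] turn [ 0.0017 -0.0015  0.0002] F [0.4 4.8 3.8] gap -0.0003 grip 2.7
```

```bash
python3 -m jog '[{"xyz":[-0.02,0,-0.01],"turn":[0,0,0],"claw":0},{"xyz":[-0.04,0,-0.02],"turn":[0,0,0],"claw":0},{"xyz":[-0.06,0,-0.025],"turn":[0,0,0],"claw":0},{"xyz":[-0.08,0,-0.03],"turn":[0,0,0],"claw":0},{"xyz":[-0.08,0,-0.03],"turn":[0,0,0],"claw":0}]'
python3 -m jog '[{"xyz":[-0.015,0,-0.005],"turn":[0,0,0],"claw":0},{"xyz":[-0.03,0,-0.01],"turn":[0,0,0],"claw":0},{"xyz":[-0.03,0,-0.01],"turn":[0,0,0],"claw":0}]'
python3 - <<'E'
from h import *
im,d,c=look('side'); P=cloud(d,c)
m=(P[...,0]<.535)&(P[...,0]>.47)&(P[...,1]>-.215)&(P[...,1]<-.14)&(P[...,2]>.05)&(P[...,2]<.12)
print('tray floor',np.percentile(P[m][:,2],[10,30,50,90]).round(4)); go([.424,.03,.15])
E
```

```text
clock: 22.02
eef_pos: [0.4251, 0.0407, 0.1555]
ee_rot: [0.707, 0.707, 0.002, 0.0]
wrist_force: [0.9, 4.8, 3.2]
finger_gap: -0.0001
grasp_force: 2.2
clock: 22.4
eef_pos: [0.4243, 0.035, 0.1564]
ee_rot: [0.708, 0.707, 0.0, 0.0]
wrist_force: [1.3, 3.0, 2.5]
finger_gap: -0.0002
grasp_force: 1.8
tray floor [0.0832 0.0845 0.0854 0.0925]
t 22.45 eef [0.4242 0.035  0.1564] yaw 89.9 shift [-0.0334 -0.0014  0.0424] turn [0.0001 0.0001 0.    ] F [1.1 4.1 1.4] gap -0.0003 grip 1.7
```

```bash
python3 -m jog '[{"xyz":[-0.012,0,0],"turn":[0,0,0],"claw":0},{"xyz":[-0.024,0,0],"turn":[0,0,0],"claw":0},{"xyz":[-0.024,0,0],"turn":[0,0,0],"claw":0}]'
python3 -m jog '[{"xyz":[-0.01,0,0],"turn":[0,0,0],"claw":0},{"xyz":[-0.02,0,0],"turn":[0,0,0],"claw":0},{"xyz":[-0.02,0,0],"turn":[0,0,0],"claw":0}]'
python3 - <<'E'
from h import *
im,d,c=look('side'); P=cloud(d,c)
m=(P[...,0]<.535)&(P[...,0]>.47)&(P[...,1]>-.215)&(P[...,1]<-.14)&(P[...,2]>.05)&(P[...,2]<.12)
print('tray floor',np.percentile(P[m][:,2],[10,30,50,90]).round(4)); go([.424,.03,.15])
E
```

```text
clock: 22.82
eef_pos: [0.4238, 0.0311, 0.1562]
ee_rot: [0.708, 0.707, -0.0, 0.0]
wrist_force: [1.0, 3.7, 1.3]
finger_gap: 0.0005
grasp_force: 1.6
clock: 23.2
eef_pos: [0.4239, 0.0282, 0.1563]
ee_rot: [0.708, 0.707, -0.0, 0.0]
wrist_force: [0.5, 3.2, 2.7]
finger_gap: 0.0
grasp_force: 1.6
tray floor [0.0905 0.0919 0.0929 0.0998]
t 23.25 eef [0.4238 0.0282 0.1563] yaw 89.9 shift [0.0117 0.0012 0.0417] turn [-0.0002  0.0002 -0.    ] F [0.7 2.7 2.1] gap -0.0003 grip 1.5
```

```bash
python3 -m jog '[{"xyz":[-0.01,0,0],"turn":[0,0,0],"claw":0},{"xyz":[-0.02,0,0],"turn":[0,0,0],"claw":0},{"xyz":[-0.02,0,0],"turn":[0,0,0],"claw":0}]'
python3 -m jog '[{"xyz":[-0.007,0,0],"turn":[0,0,0],"claw":0},{"xyz":[-0.014,0,0],"turn":[0,0,0],"claw":0},{"xyz":[-0.014,0,0],"turn":[0,0,0],"claw":0}]'
python3 - <<'E'
from h import *
im,d,c=look('side'); P=cloud(d,c)
m=(P[...,0]<.535)&(P[...,0]>.47)&(P[...,1]>-.215)&(P[...,1]<-.14)&(P[...,2]>.05)&(P[...,2]<.12)
print('tray floor',np.percentile(P[m][:,2],[10,30,50,90]).round(4)); go([.424,.03,.15])
E
```

```text
clock: 23.62
eef_pos: [0.4239, 0.0253, 0.1563]
ee_rot: [0.708, 0.707, -0.0, 0.0]
wrist_force: [-0.8, 3.6, 2.2]
finger_gap: -0.0004
grasp_force: 1.6
clock: 24.0
eef_pos: [0.424, 0.0233, 0.1563]
ee_rot: [0.707, 0.707, -0.0, 0.0]
wrist_force: [0.0, 2.9, 2.1]
finger_gap: 0.0001
grasp_force: 1.6
tray floor [0.0972 0.0985 0.0996 0.1064]
t 24.05 eef [0.424  0.0233 0.1563] yaw 89.9 shift [ 0.0448 -0.      0.0421] turn [-0.0001  0.0001 -0.    ] F [0.3 3.8 2. ] gap 0.0001 grip 1.6
```

Nearly level. From here I take about 1 mm per call and feel for the clamp.

```bash
python3 -m jog '[{"xyz":[-0.007,0,0],"turn":[0,0,0],"claw":0},{"xyz":[-0.007,0,0],"turn":[0,0,0],"claw":0}]'
python3 -c "
from h import *
for _ in range(4): go([.424,.03,.15]); bot.grab_frame('side')"
```

```text
clock: 24.3
eef_pos: [0.424, 0.0224, 0.1563]
ee_rot: [0.707, 0.707, -0.0, -0.0]
wrist_force: [0.7, 3.5, 2.0]
finger_gap: 0.0001
grasp_force: 1.8
t 24.3 eef [0.424  0.0224 0.1563] yaw 89.9 shift [ 0.0507 -0.0002  0.042 ] turn [-0.  0. -0.] F [0.7 3.5 2. ] gap 0.0001 grip 1.8
t 24.35 eef [0.424  0.0224 0.1563] yaw 90.0 shift [ 0.0506 -0.0001  0.042 ] turn [-0.  0. -0.] F [-0.5  4.9  2.1] gap 0.0002 grip 1.8
t 24.4 eef [0.424  0.0224 0.1563] yaw 90.0 shift [ 0.0505 -0.0002  0.042 ] turn [-0.      0.0001 -0.    ] F [-0.4  2.9  2.6] gap 0.0001 grip 1.8
t 24.45 eef [0.424  0.0224 0.1563] yaw 90.0 shift [ 0.0508 -0.0001  0.042 ] turn [-0.      0.0001 -0.    ] F [-0.2  3.   1.6] gap -0.0004 grip 1.7
```

```bash
python3 -m jog '[{"xyz":[-0.007,0,0],"turn":[0,0,0],"claw":0},{"xyz":[-0.007,0,0],"turn":[0,0,0],"claw":0}]'
```

```text
clock: 24.75
eef_pos: [0.424, 0.0216, 0.1563]
ee_rot: [0.707, 0.707, 0.0, -0.0]
wrist_force: [-0.6, 4.5, 3.5]
finger_gap: -0.0
grasp_force: 2.3
```

```bash
cat > f.py <<'E'
from h import *
F=[];g=[]
for _ in range(8): s=bot.state(); F.append(s['wrist_force']); g.append(s['grasp_force']); bot.grab_frame('side')
print('mean F',np.mean(F,0).round(2),'sd',np.std(F,0).round(2),'grip',np.mean(g).round(2),'y',s['eef_pos'].round(4),'t',s['clock'])
E
python3 -m jog '[{"xyz":[-0.006,0,0],"turn":[0,0,0],"claw":0},{"xyz":[-0.006,0,0],"turn":[0,0,0],"claw":0}]'; python3 f.py
```

```text
clock: 25.0
eef_pos: [0.424, 0.0209, 0.1564]
ee_rot: [0.707, 0.707, 0.0, -0.0]
wrist_force: [-1.2, 6.0, 2.6]
finger_gap: -0.0
grasp_force: 2.6
mean F [-0.67  5.25  3.01] sd [0.45 0.42 0.54] grip 2.59 y [0.424  0.0209 0.1564] t 25.35
```

```bash
python3 -m jog '[{"xyz":[-0.007,0,0],"turn":[0,0,0],"claw":0},{"xyz":[-0.007,0,0],"turn":[0,0,0],"claw":0}]'; python3 f.py
```

```text
clock: 25.65
eef_pos: [0.424, 0.0202, 0.1564]
ee_rot: [0.707, 0.707, 0.0, -0.0]
wrist_force: [-1.2, 6.7, 3.2]
finger_gap: -0.0001
grasp_force: 3.0
mean F [-1.29  6.14  3.56] sd [0.34 0.52 0.34] grip 3.01 y [0.424  0.0202 0.1564] t 26.0
```

```bash
python3 -m jog '[{"xyz":[-0.006,0,0],"turn":[0,0,0],"claw":0},{"xyz":[-0.006,0,0],"turn":[0,0,0],"claw":0}]'; python3 f.py
```

```text
clock: 26.3
eef_pos: [0.424, 0.0197, 0.1564]
ee_rot: [0.707, 0.707, 0.001, -0.0]
wrist_force: [-2.0, 6.7, 4.2]
finger_gap: 0.0
grasp_force: 3.5
mean F [-1.68  6.86  3.92] sd [0.5  0.64 0.53] grip 3.48 y [0.424  0.0197 0.1564] t 26.65
```

```bash
python3 -m jog '[{"xyz":[-0.006,0,0],"turn":[0,0,0],"claw":0},{"xyz":[-0.01,0,0],"turn":[0,0,0],"claw":0},{"xyz":[-0.01,0,0],"turn":[0,0,0],"claw":0}]'; python3 f.py
```

```text
clock: 27.08
eef_pos: [0.4239, 0.0189, 0.1565]
ee_rot: [0.707, 0.708, 0.001, -0.001]
wrist_force: [-2.4, 8.4, 5.0]
finger_gap: 0.0003
grasp_force: 4.3
mean F [-2.37  8.3   4.85] sd [0.51 0.52 0.5 ] grip 4.3 y [0.4239 0.0189 0.1565] t 27.425
```

```bash
python3 -m jog '[{"xyz":[-0.004,0,0],"turn":[0,0,0],"claw":0},{"xyz":[-0.006,0,0],"turn":[0,0,0],"claw":0},{"xyz":[-0.006,0,0],"turn":[0,0,0],"claw":0}]'; python3 f.py
```

```text
clock: 27.85
eef_pos: [0.4239, 0.0185, 0.1565]
ee_rot: [0.707, 0.708, 0.001, -0.001]
wrist_force: [-2.5, 9.4, 5.3]
finger_gap: 0.0001
grasp_force: 4.8
mean F [-2.87  9.76  5.07] sd [0.45 0.61 0.38] grip 4.83 y [0.4239 0.0185 0.1565] t 28.2
```

The push averages about 9.5 N, so the beam should be clamped. I back straight off, rise and check.

```bash
python3 -m jog '[{"xyz":[0.05,0,0],"turn":[0,0,0],"claw":0},{"xyz":[0.2,0,0],"turn":[0,0,0],"claw":0},{"xyz":[0.3,0,-0.1],"turn":[0,0,0],"claw":0},{"xyz":[0.35,0,-0.5],"turn":[0,0,0],"claw":0},{"xyz":[0.35,0,-0.8],"turn":[0,0,0],"claw":0},{"xyz":[0.35,0,-0.8],"turn":[0,0,0],"claw":0},{"xyz":[0.35,0,-0.8],"turn":[0,0,0],"claw":0}]'; python3 f.py
python3 - <<'E'
from h import *
for n in ('side','top'):
    im,d,c=look(n,n+'9.png'); P=cloud(d,c)
    m=(P[...,0]<.535)&(P[...,0]>.47)&(P[...,1]>-.215)&(P[...,1]<-.14)&(P[...,2]>.05)&(P[...,2]<.12)
    print('tray floor',np.percentile(P[m][:,2],[10,30,50,90]).round(4))
    m=(P[...,2]>.149)&(P[...,2]<.172)&(P[...,0]<.445)&(P[...,0]>.40)&(P[...,1]>-.05)&(P[...,1]<.04); print('ball',m.sum(),P[m].mean(0).round(4) if m.sum() else 0)
a=cv2.imread('pics/side9.png'); b=cv2.imread('pics/top9.png')[180:290,120:350]
cv2.imwrite('pics/end.png',np.vstack([a[90:350],cv2.resize(b,(512,245))]))
E
```

```text
clock: 29.12
eef_pos: [0.4234, 0.0671, 0.2756]
ee_rot: [0.708, 0.706, -0.001, 0.0]
wrist_force: [-0.2, -0.1, 0.2]
finger_gap: -0.0003
grasp_force: 0.0
mean F [0.18 0.2  0.02] sd [0.33 0.3  0.66] grip 0.0 y [0.4238 0.0686 0.2757] t 29.475
tray floor [0.0978 0.0988 0.0999 0.1072]
ball 44 [ 0.4224 -0.0069  0.1641]
tray floor [0.0994 0.101  0.1025 0.1094]
ball 40 [ 0.4248 -0.0012  0.1675]
```

View pics/end.png

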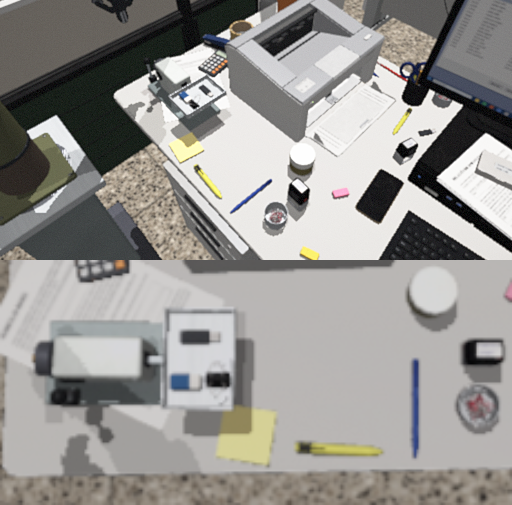

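The final picture shows the tray level with all three things in it: USB (200,337), eraser (185,381), clip (217,379). The lever is upright, the robot is clear, and the bystanders are where they were. I hand the job in.

```bash
python3 -c "
from rig import bot
print(bot.close_job())"
```

```text
the job is handed in; nothing more can be done
None
```

The job is handed in at about 30 s: all three things are in the tray, the lever went fully over (the tray sank 23 mm) and back, and the beam is level and clamped with about 9.5 N on the ball. One blemish: at the far stop the shut fingers pressed the lever with about 42 N (wrist reading) before I backed off.

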